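# Lock the clamp bar of a sample frame with its pin

## Task

Close the clamp bar of the sample frame down into its fork, then take the longer of the two locking pins from the rack and push it through the holes of both fork ears and the bar, fully home with its collar against the ear. Either side of the fork will do. Let go and leave the shorter pin and the other things where they are.

Things in the scene. Friction and masses are not known exactly. Their poses are not given: they have to be found in the camera images.
- clamp_frame: Clamping frame, fixed: dark steel base plate 190 x 90 x 12 mm. Origin under its centre on the bench; z up; x runs along the bar from the hinge (end nearer the robot, cheeks at x = -60 mm, 94 mm high) to the fork (x = +60 mm); y is the axis of hinge and lock holes. Between them a ring, a stone and a loading cap, stacked 71 mm high and fixed.
- lock_hole (a point): Centre of the fork, on the axis of its holes, 82 mm above the bench; axes as clamp_frame (y along the holes). The fork: two upright steel ears 24 mm apart, each 34 mm wide (x) and 10 mm thick (y), outer faces 22 mm from this point, top at z = 99 mm, each with a 15 mm hole with a 3 mm chamfer.
- bar_hinge (a point): Hinge axis of the clamp bar, at x = -60 mm, y = 0, z = 82 mm in clamp_frame. The aluminium bar is 20 mm wide (y); closed, its top is at z = 92 mm; its eye block (30 x 30 mm, 15 mm hole) is 120 mm from the hinge, z = 67 to 97 mm; a thin finger tab ends 164 mm from the hinge.
- clamp_bar (a joint): Angle of the clamp bar in rad: 0 closed (level, on its stop, hole in line with the ears); grows as it is raised, up to 1.2. The hinge is stiff (about 0.6 N m): the bar stays wherever it is left and is pushed down from above, e.g. with 8 N at 75 mm from the hinge.
- pin_rack: Wooden rack, fixed: plate 115 x 150 x 8 mm with two notched rails 10 mm thick, 43 mm high, along y, at x = +-44 mm; origin under its centre on the bench. Two lanes at y = +-43 mm; a pin lies in each, along x, nose to +x; lift it straight up. Which pin is in which lane varies.
- long_pin: The longer locking pin, steel, 157 mm, about 0.15 kg, lying level, axis 42 mm above the bench. x along it to the nose; origin on the axis at the collar's front face. Ahead: shank 12 mm diameter to x = 72 mm, last 14 mm tapered to 5 mm. Behind: collar 26 mm diameter x 5 mm, then square grip 16 x 16 mm to x = -85 mm; hold it between x = -15 and -60 mm.
- long_pin_mid (a point): Point on the long pin's axis, 22 mm ahead of the collar's front face; it coincides with lock_hole when the pin is fully home (from either side). Axes as long_pin.
- short_pin: The shorter pin, of the same pattern but 119 mm in all (shank 34 mm); too short to pass the fork. Leave it on the rack.
- grease_tin: Blue tin, 64 mm diameter x 38 mm, bystander; origin under its centre.
- wrench: Combination wrench 162 mm long, lying flat, bystander; origin under its centre.
- stopwatch: Yellow stopwatch 63 x 52 x 16 mm, bystander; origin under its centre.

How it is judged (in metres and radians):
On the way:
1. the clamp bar is down in the fork (value of joint clamp_bar below 0.05 rad), for 0.2 s.
At the end, for the whole second after the job is handed in: The clamp bar is closed (within 0.05 rad) and the long pin lies through both ears and the bar, its axis within 0.15 rad of the holes' axis, its mid point within 7 mm of the fork's centre (collar against the ear or only a few millimetres off), released and at rest (value of joint clamp_bar below 0.05 rad and distance between long_pin_mid and lock_hole below 0.007 m and angle between the x axis of long_pin and the y axis of clamp_frame, either way round below 0.15 rad and linear speed of long_pin below 0.02 m/s); the robot touches nothing.
It fails at once if the shorter pin or a bystander is moved more than 30 mm (distance of any of short_pin, grease_tin, wrench, stopwatch from where it was at the start of the episode above 0.03 m).
It also fails if it takes over 58 s, if anything falls off the work surface, if the arm or the gripper's body presses on something with over 40 N, if the wrist force passes 120 N, or if a joint passes its speed limit or range.

## Robot

A 6-joint arm with a two-finger parallel gripper is mounted at the origin on a cart in front of the work surface, level with it; the furniture and walls round the work are solid. World frame = base frame: x ahead of the robot, y to its left, z up, the work surface at z = 0. Lengths are in mm, angles in rad, forces in N, time in s.
With the tool pointing down it reaches from about 325 to 925 mm from the base axis. Payload 3.1 kg.
Tool frame: the origin (TCP) lies midway between the tips of the shut fingers; the grasp point (between the pads) lies 19 mm behind it; z points along the fingers, y is the line along which they close (so a half turn about z gives the same grasp; the last joint's range is limited). The gripper opens to 85 mm and grips with 20 to 120 N. Pads are 22 mm wide; open, the fingers measure 114 mm over their backs; the gripper's body (76 mm by 85 mm) begins 54 mm behind the grasp point. The pads swing forward as they close: fully open they stand 13 mm farther back than shut.
Start: joints at [1.166, 0.217, 1.613, -0, 1.311, -0.112], TCP at [180.377, 598.417, 231.3] pointing down, gripper open.
Joint ranges: [-2.75, 2.75], [-0.78, 2.1], [0.31, 2.55], [-1.13, 4.27], [0.13, 2.63], [-2.58, 2.58]. Speed limits (rad/s): [2.79, 2.79, 3.14, 3.14, 3.14, 3.14].

## Interface

Orientations are given as a unit quaternion [w, x, y, z].
In Python, from station import sensors, eyes, workorder, spotter gives the robot as it stands.
- The arm moves only by the tool servo_tool, never from a script. Its argument "rows" is one flat list of numbers, 5 for each row, row after row: the opening, from 0 (shut) to 1 (fully open), then the shift along the world's x, y, z in mm, then the turn about the world's z in degrees. A call has 1 to 10 rows; each row is the pose to reach, as a shift and turn from the pose commanded when the call began; what a row does not reach only later rows make up. A row lasts 1/8 s, in which the tool goes at most 62.5 mm and 10.7 degrees, less where a joint would pass 70% of its speed; a pose out of reach is approached as far as the arm can. A call with a gripper value outside its range is refused whole. The fingers move at their own pace and stop on an object; the grip force is fixed at half the most. Time passes only in rows, so rows that repeat a pose let the fingers close. It gives the time, the measured TCP pose, the force, the opening and the grip force at its end, in the units of the state.
- sensors.sense(): the state, without advancing time (a new reading comes with each control period).
- eyes.capture(name): name is "scene" or "top" or "wrist"; returns a dict with "frame" (384x512x3 uint8, blue, green, red), "mtx" (3x3 intrinsics, pixels), "D" ([k1, k2, p1, p2, k3] as OpenCV has them; the pictures are not rectified), "view" (4x4, takes a point from world to camera coordinates); the wrist camera has in their place "hand_eye" (4x4, takes a point from camera to tool coordinates, whose origin is the TCP and whose axes are the flange's). Camera axes: x right, y up, looking along -z (the intrinsics and any distortion apply to the point x, -y, -z); pixel columns grow to the right and rows downward; lengths in mm; the calibration is good to about 2 mm. A picture is of the moment at which its call begins: read the wrist's pose just before it. There is no depth.
- workorder.finish_job(): hands the job in; it is judged then, once.
Trained networks look in the newest picture that a camera, given by its name, has taken for a name from the list of things; names that differ only in an ending like _2 or _b are one class to them, and where a whole thing is asked for, a point or a joint stands for the part that bears it (a point fixed in the world has none). Each returns a list of dicts, best first, with "score" (0 to 1); they miss things now and then, are a little off and sometimes report something else, mostly with a low value. They report only what shows in the picture. A call takes as long as a camera call.
- spotter.silhouettes(target, camera): "region" (384x512 bool, what is visible of it) and "box" ([left, top, right, bottom] in pixels, round what is visible of it).
- spotter.mark_of(target, camera): "location" ([column, row] in pixels: a listed point, or the origin of a listed thing).
The state is a dict: "t": time; "joint_positions": joint angles; "joint_velocities": joint speeds; "tau": joint torques, N m; "tcp_pos": TCP position; "tool_rot": TCP orientation; "wrist_force": force on the tool from outside, world axes, zero at the start; "wrist_torque": the same for the moment, N m; "opening": finger opening in mm; "grip_force": force on a finger pad.
Only numpy, scipy, OpenCV 4.12 (cv2) and the standard library are available. Lean on these libraries where they do the work, as an engineer would, in place of code of your own. Each camera call takes 0.05 s, during which the arm holds its last target. There are 200 camera calls.

## Working session

There is one attempt and no reset: what is moved stays moved. The work goes in short steps, Python scripts to look and compute and a tool call to move; the robot and the scene stay as the last step left them, time stands still between calls to the robot, and variables do not carry over. Pictures are saved under pics/ and viewed, at most 10 in all, crops included, and the job is handed in when it is done.

Besides the shell and the picture viewer there is one more tool, called after "Emit:" in YAML: its name, and indented under it one key for each argument. servo_tool: Moves the arm, as the interface text tells. Its arguments: {"type":"object","properties":{"rows":{"type":"array"}},"required":["rows"]}

```bash
mkdir -p pics
cat > h.py <<'E'
import numpy as np, cv2
from station import sensors, eyes, workorder, spotter
from scipy.spatial.transform import Rotation as R
def cap(n):
    s=sensors.sense(); c=eyes.capture(n)
    if n=='wrist':
        q=s['tool_rot']; T=np.eye(4); T[:3,:3]=R.from_quat([q[1],q[2],q[3],q[0]]).as_matrix(); T[:3,3]=s['tcp_pos']
        c['view']=np.linalg.inv(T@np.array(c['hand_eye']))
    c['view']=np.array(c['view']);c['mtx']=np.array(c['mtx'],float);c['D']=np.array(c['D'],float)
    return c
def toz(c,px,z):
    p=cv2.undistortPoints(np.array([[px]],float),c['mtx'],c['D'])[0,0]
    V=np.linalg.inv(c['view']); d=V[:3,:3]@np.array([p[0],-p[1],-1]); o=V[:3,3]
    return o+d*(z-o[2])/d[2]
def proj(c,P):
    P=np.atleast_2d(P).astype(float); q=(c['view'][:3,:3]@P.T).T+c['view'][:3,3]; q=q*[1,-1,-1]
    return cv2.projectPoints(q,np.zeros(3),np.zeros(3),c['mtx'],c['D'])[0][:,0]
E
python3 - <<'E'
from h import *
ims=[]
for n in ['scene','top']:
    c=cap(n); ims.append(c['frame']); V=np.linalg.inv(c['view']); print(n,V[:3,3].round(),(-V[:3,2]).round(2))
    cv2.imwrite(f'pics/{n}0.png',cv2.resize(c['frame'],(800,600)))
    for t,z in [('clamp_frame',0),('lock_hole',82),('bar_hinge',82),('pin_rack',0),('long_pin',42),('long_pin_mid',42),('short_pin',42),('grease_tin',0),('wrench',0),('stopwatch',0)]:
        for m in spotter.mark_of(t,n)[:2]: print(t,round(m['score'],2),np.round(m['location']),toz(c,m['location'],z).round())
print(sensors.sense())
E
```

```text
scene [-386. -992.  726.] [ 0.62  0.65 -0.44]
clamp_frame 0.87 [210. 193.] [530. 218.   0.]
clamp_frame 0.32 [277. 237.] [ 495. -149.    0.]
lock_hole 0.98 [226. 169.] [589. 198.  82.]
lock_hole 0.25 [179. 181.] [407. 222.  82.]
bar_hinge 0.87 [192. 177.] [461. 222.  82.]
bar_hinge 0.71 [177. 179.] [415. 242.  82.]
pin_rack 0.9 [281. 235.] [ 513. -148.    0.]
short_pin 0.6 [273. 218.] [ 511. -115.   42.]
wrench 0.54 [336. 280.] [ 453. -404.    0.]
stopwatch 0.71 [178. 179.] [516. 391.  -0.]
top [ 417.  -31. 1433.] [ 0.1   0.02 -0.99]
clamp_frame 0.91 [183. 204.] [511. 207.   0.]
lock_hole 0.93 [183. 181.] [572. 192.  82.]
bar_hinge 0.62 [180. 221.] [453. 203.  82.]
bar_hinge 0.45 [313. 197.] [ 513. -184.   82.]
pin_rack 0.89 [302. 208.] [ 487. -158.    0.]
long_pin 0.83 [314. 198.] [ 515. -191.   42.]
long_pin_mid 0.64 [313. 187.] [ 546. -190.   42.]
short_pin 0.62 [287. 200.] [ 511. -112.   42.]
grease_tin 0.87 [252. 148.] [677. -10.   0.]
grease_tin 0.5 [284. 202.] [ 507. -104.    0.]
wrench 0.49 [382. 219.] [ 448. -402.    0.]
stopwatch 0.69 [122. 208.] [503. 399.   0.]
{'t': 1.1, 'joint_positions': array([ 1.16581022e+00,  2.16845252e-01,  1.61344630e+00,  8.12266202e-07,
        1.31128319e+00, -1.12156570e-01]), 'joint_velocities': array([-0.00182593, -0.00041964,  0.00241566,  0.00128406,  0.00059235,
       -0.00110465]), 'tau': array([ 4.06939516e-04, -3.96895552e+01, -3.04263282e+01, -1.07524988e-04,
        6.00713374e-04,  4.56998066e-06]), 'tcp_pos': array([180.36526736, 598.40555676, 231.31002766]), 'tool_rot': array([1.91036156e-06, 1.45892311e-01, 9.89300477e-01, 8.75788733e-06]), 'wrist_force': array([ 0.11967949, -0.51832151,  0.2662506 ]), 'wrist_torque': array([ 0.00477799, -0.00736487,  0.00233154]), 'grip_force': 0.0, 'opening': 85.20131955066877}
```

View pics/scene0.png

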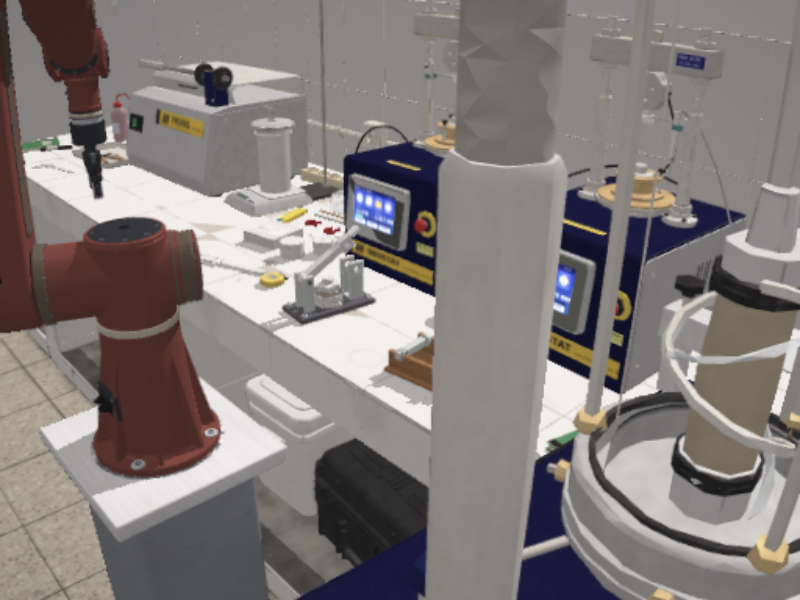

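View pics/top0.png

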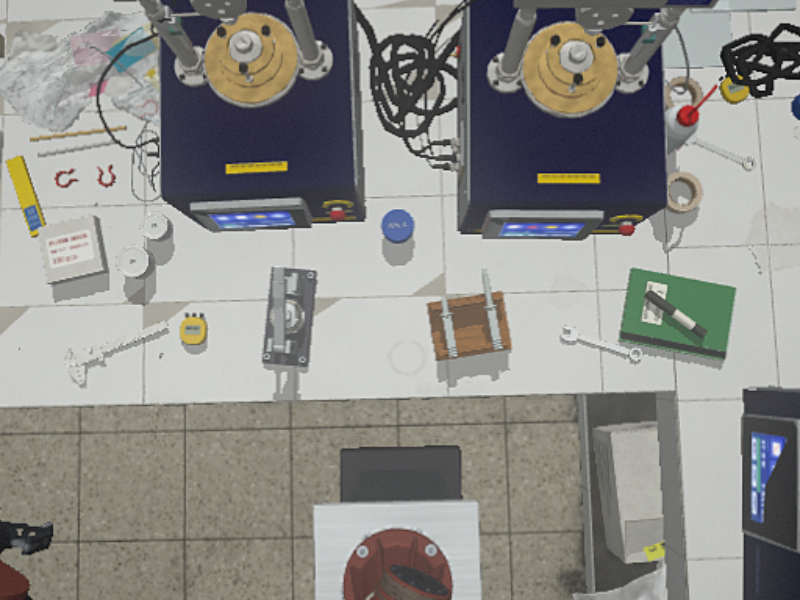

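The frame is left of the robot with its bar raised (top view about 290,317). The long pin is in the rack's right lane (about 490,310), nose pointing away. I'm moving above the frame with the fingers shut.

Emit:
servo_tool:
  rows: [0,40,-50,60,-10,0,300,-390,110,-78,0,300,-390,110,-78,0,300,-390,110,-78,0,300,-390,110,-78,0,300,-390,110,-78,0,300,-390,110,-78,0,300,-390,110,-78,0,300,-390,110,-78,0,300,-390,110,-78]

```text
t: 2.35
tcp_pos: [480.6, 208.1, 341.3]
tool_rot: [-0.0, 0.736, 0.676, 0.0]
wrist_force: [-0.2, 0.2, -0.2]
opening: -0.1
grip_force: 0.0
```

Run:
```python
from h import *
print(sensors.sense()['tcp_pos'])
c=cap('wrist'); im=c['frame'].copy(); V=np.linalg.inv(c['view']); print(V[:3,3].round(),V[:3,:3].round(2))
for t,z in [('clamp_frame',0),('lock_hole',82),('bar_hinge',82),('long_pin',42),('long_pin_mid',42),('short_pin',42)]:
    for m in spotter.mark_of(t,'wrist')[:2]:
        print(t,round(m['score'],2),np.round(m['location']),toz(c,m['location'],z).round()); cv2.circle(im,tuple(int(v) for v in m['location']),4,(0,0,255),1)
s=spotter.silhouettes('clamp_frame','wrist')
if s: print(s[0]['box'])
cv2.imwrite('pics/w1.png',cv2.resize(im,(800,600)))
```

```text
[480.60093948 208.05896499 341.32829951]
[487. 285. 484.] [[ 1.    0.08  0.03]
 [-0.09  0.95  0.31]
 [-0.   -0.31  0.95]]
clamp_frame 0.93 [278. 153.] [514. 198.   0.]
clamp_frame 0.72 [258.  29.] [497. 387.   0.]
lock_hole 0.62 [327. 166.] [577. 189.  82.]
bar_hinge 0.7 [242. 163.] [458. 202.  82.]
[222.0, 122.8, 360.2, 189.1]
```

View pics/w1.png

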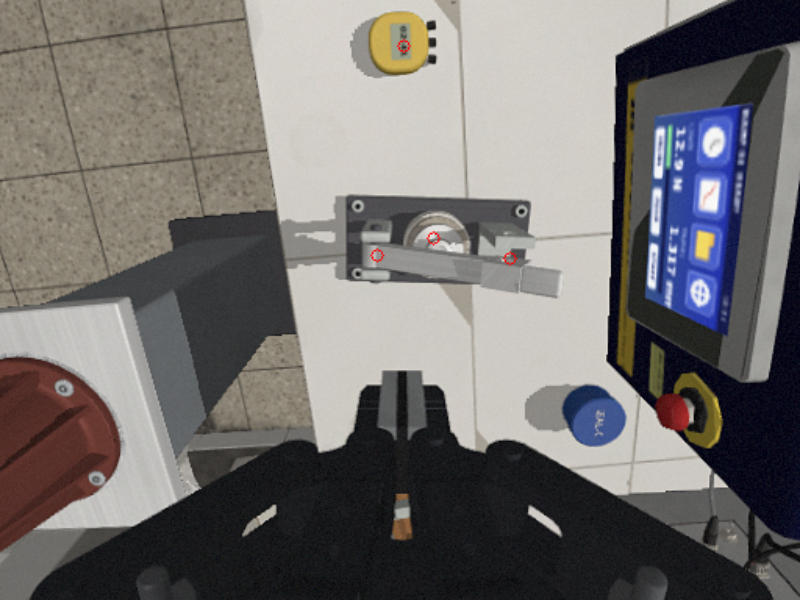

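The wrist view puts the hinge at (458,202) and the lock hole at (577,189). They are 120 mm apart as expected, so the frame's yaw is about -6°. Next I push the bar down.

Emit:
servo_tool:
  rows: [0,47,-14,-20,-1,0,47,-14,-80,-1,0,47,-14,-125,-1,0,47,-14,-150,-1,0,47,-14,-170,-1,0,47,-14,-190,-1,0,47,-14,-208,-1,0,47,-14,-225,-1,0,47,-14,-239,-1,0,47,-14,-246,-1]

```text
t: 4.0
tcp_pos: [531.0, 195.0, 97.2]
tool_rot: [0.002, 0.742, 0.671, 0.003]
wrist_force: [2.8, -0.6, 6.4]
opening: 0.1
grip_force: 2.9
```

Emit:
servo_tool:
  rows: [0,0,0,-2,0,0,0,0,-4,0]

```text
t: 4.25
tcp_pos: [531.2, 195.0, 93.9]
tool_rot: [0.002, 0.742, 0.671, 0.003]
wrist_force: [4.2, -1.2, 5.2]
opening: -0.2
grip_force: 2.8
```

Emit:
servo_tool:
  rows: [0,0,0,-2,0,0,0,0,-4,0,0,0,0,-4,0]

```text
t: 4.62
tcp_pos: [531.4, 195.0, 91.9]
tool_rot: [0.002, 0.742, 0.671, 0.003]
wrist_force: [-1.3, -1.6, 16.2]
opening: 0.3
grip_force: 7.4
```

The bar is on its stop: z is 92 and the force has jumped. I'm lifting off and moving over the rack.

Emit:
servo_tool:
  rows: [0,0,0,60,0,0,-5,-50,120,-10,1,-35,-370,210,-75,1,-35,-370,210,-75,1,-35,-370,210,-75,1,-35,-370,210,-75,1,-35,-370,210,-75,1,-35,-370,210,-75,1,-35,-370,210,-75,1,-35,-370,210,-75]

```text
t: 5.88
tcp_pos: [492.0, -174.7, 296.5]
tool_rot: [-0.001, 0.997, 0.081, -0.001]
wrist_force: [-0.3, 0.1, -0.6]
opening: 85.2
grip_force: 0.0
```

Run:
```python
from h import *
print(sensors.sense()['tcp_pos'],sensors.sense()['joint_velocities'].round(2))
c=cap('wrist'); im=c['frame'].copy()
for t,z in [('pin_rack',0),('long_pin',42),('long_pin_mid',42),('short_pin',42)]:
    for m in spotter.mark_of(t,'wrist')[:2]:
        print(t,round(m['score'],2),np.round(m['location']),toz(c,m['location'],z).round(1)); cv2.circle(im,tuple(int(v) for v in m['location']),3,(0,0,255),1)
for s in spotter.silhouettes('long_pin','wrist')[:2]:
    print(round(s['score'],2),s['box']); ys,xs=np.nonzero(s['region'])
    P=np.array([toz(c,(x,y),45)[:2] for x,y in zip(xs[::7],ys[::7])]); m=P.mean(0); d=np.linalg.svd(P-m)[2][0]; d*=np.sign(d[0])
    q=(P-m)@d; print('ctr',m.round(1),'yaw',np.degrees(np.arctan2(d[1],d[0])).round(1),'ends',(m+d*q.min()).round(1),(m+d*q.max()).round(1))
    im[s['region']]=im[s['region']]//2+np.array([0,100,0],np.uint8)
t=cap('top'); 
for n in ['clamp_frame','lock_hole']: print(n,[toz(t,m['location'],82).round() for m in spotter.mark_of(n,'top')[:1]])
x,y=100,130
cv2.imwrite('pics/w2.png',cv2.resize(im,(800,600)))
```

```text
[ 492.04262924 -174.68436155  296.52176744] [ 0.02 -0.    0.01 -0.   -0.    0.  ]
pin_rack 0.74 [246. 155.] [ 487.4 -159.7    0. ]
pin_rack 0.4 [208. 142.] [ 498.2 -100.5    0. ]
long_pin 0.87 [275. 143.] [ 518.5 -196.4   42. ]
long_pin_mid 0.93 [275. 122.] [ 544.9 -192.    42. ]
short_pin 0.67 [213. 137.] [ 512.2 -112.3   42. ]
0.6 [265.4, 85.4, 286.2, 201.5]
ctr [ 513.4 -193.8] yaw 7.2 ends [ 437.4 -203.4] [ 593.6 -183.8]
clamp_frame [array([505., 189.,  82.])]
lock_hole [array([576., 190.,  82.])]
```

View pics/w2.png

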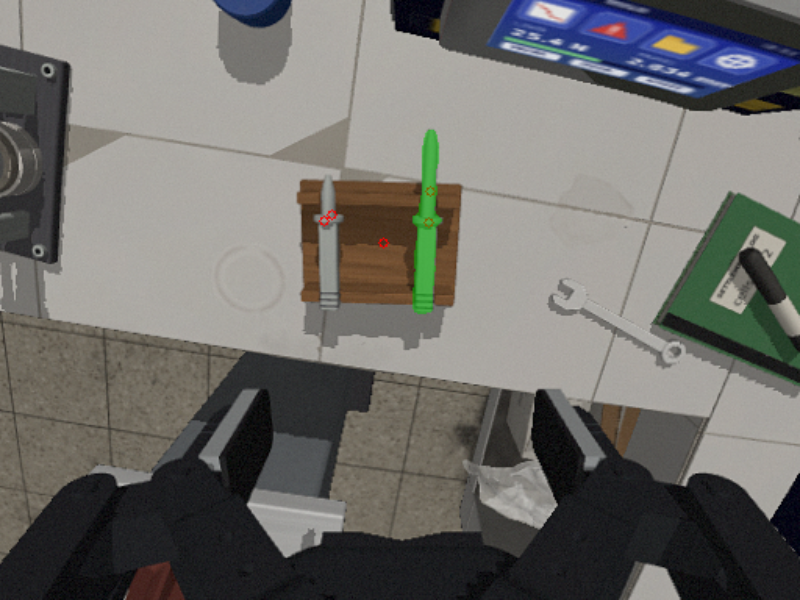

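The network's mask and marks match the picture: the long pin is on the right (425,220), yaw about 7.3°, collar near (520,-195). I'll descend halfway and check closer.

Emit:
servo_tool:
  rows: [0.75,-10,-24,-60,-2,0.75,-10,-24,-120,-2,0.75,-10,-24,-170,-2,0.75,-10,-24,-180,-2,0.75,-10,-24,-180,-2]

```text
t: 6.95
tcp_pos: [482.8, -199.7, 117.8]
tool_rot: [0.0, 0.998, 0.063, 0.0]
wrist_force: [-0.1, -0.4, 0.1]
opening: 64.3
grip_force: 0.0
```

Run:
```python
from h import *
s0=sensors.sense();print(s0['tcp_pos'],s0['tool_rot'])
c=cap('wrist'); im=c['frame'].copy()
for t,z in [('long_pin',42),('long_pin_mid',42)]:
    for m in spotter.mark_of(t,'wrist')[:1]:
        print(t,round(m['score'],2),np.round(m['location']),toz(c,m['location'],z).round(1)); cv2.circle(im,tuple(int(v) for v in m['location']),3,(0,0,255),1)
for s in spotter.silhouettes('long_pin','wrist')[:1]:
    print(round(s['score'],2),s['box']); ys,xs=np.nonzero(s['region'])
    P=np.array([toz(c,(x,y),45)[:2] for x,y in zip(xs[::9],ys[::9])]); m=P.mean(0); d=np.linalg.svd(P-m,full_matrices=False)[2][0]; d*=np.sign(d[0])
    q=(P-m)@d; print('ctr',m.round(1),'yaw',np.degrees(np.arctan2(d[1],d[0])).round(1),'ends',(m+d*q.min()).round(1),(m+d*q.max()).round(1))
    im[s['region']]=im[s['region']]//2+np.array([0,100,0],np.uint8)
cv2.imwrite('pics/w3.png',cv2.resize(im,(800,600)))
```

```text
[ 482.81950087 -199.73625453  117.84382894] [5.87124909e-05 9.98006646e-01 6.31088312e-02 8.01058348e-05]
long_pin 0.73 [252. 155.] [ 521.1 -193.3   42. ]
long_pin_mid 0.71 [252. 122.] [ 544.9 -190.1   42. ]
0.76 [237.1, 50.3, 273.8, 258.4]
ctr [ 516.2 -194.2] yaw 7.6 ends [ 438.3 -204.6] [ 594.7 -183.7]
```

View pics/w3.png

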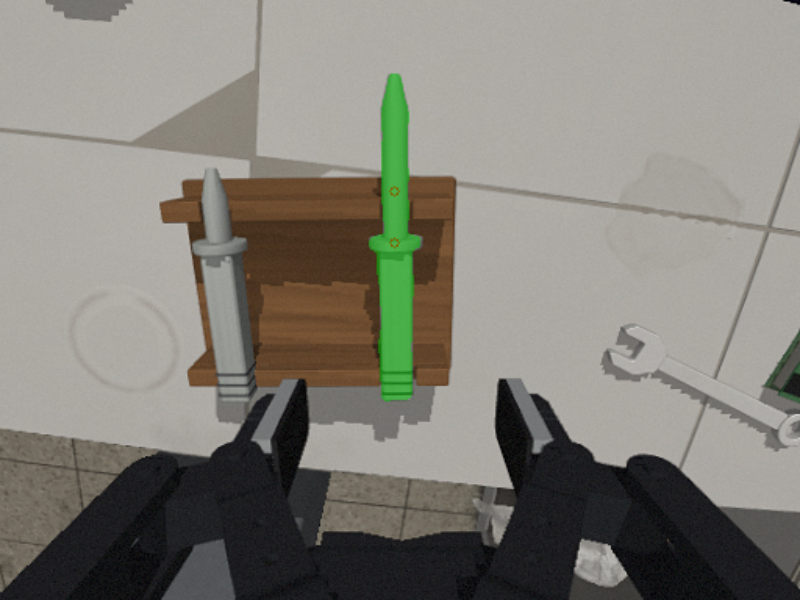

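The close view shows the pin vertical and centred between the fingers (about 395,320), with about 1 mm of lateral error. I'm descending to grasp and lift it.

Emit:
servo_tool:
  rows: [0.75,0,1,-45,0,0.75,0,1,-80,0,0.75,0,1,-94,0,0.75,0,1,-94,0,0,0,1,-94,0,0,0,1,-94,0,0,0,1,-94,0,0,0,1,-94,0,0,0,1,-94,0,0,0,1,-94,0]

```text
t: 8.4
tcp_pos: [483.4, -199.0, 24.7]
tool_rot: [0.0, 0.998, 0.063, 0.001]
wrist_force: [-1.2, 1.6, 5.5]
opening: 15.1
grip_force: 59.2
```

Emit:
servo_tool:
  rows: [0,0,0,30,0,0,0,0,80,0,0,20,30,130,8,0,35,80,150,18,0,50,130,150,28,0,65,180,150,38,0,76,217,150,48,0,76,217,150,58,0,76,217,150,68,0,76,217,150,76]

```text
t: 9.65
tcp_pos: [557.8, 18.7, 172.6]
tool_rot: [-0.0, 0.746, 0.666, -0.001]
wrist_force: [-0.4, 0.6, -1.7]
opening: 14.8
grip_force: 58.7
```

Emit:
servo_tool:
  rows: [0,0,0,0,0,0,0,0,0,0]

```text
t: 9.9
tcp_pos: [558.1, 18.4, 173.0]
tool_rot: [-0.0, 0.748, 0.663, -0.0]
wrist_force: [0.4, -0.7, -1.1]
opening: 15.1
grip_force: 58.7
```

Run:
```python
from h import *
s0=sensors.sense();print(s0['tcp_pos'],s0['tool_rot'],s0['opening'],s0['wrist_torque'].round(2))
c=cap('wrist'); im=c['frame'].copy()
def show(c,n):
  for t,z in [('clamp_frame',0),('lock_hole',82),('bar_hinge',82),('long_pin',s0['tcp_pos'][2]+17.3),('long_pin_mid',s0['tcp_pos'][2]+17.3)]:
    for m in spotter.mark_of(t,n)[:1]:
        print(n,t,round(m['score'],2),np.round(m['location']),toz(c,m['location'],z).round(1))
        if n=='wrist': cv2.circle(im,tuple(int(v) for v in m['location']),3,(0,0,255),1)
show(c,'wrist')
t=cap('top'); show(t,'top')
for s in spotter.silhouettes('long_pin','wrist')[:1]:
    ys,xs=np.nonzero(s['region'])
    P=np.array([toz(c,(x,y),s0['tcp_pos'][2]+19)[:2] for x,y in zip(xs[::9],ys[::9])]); m=P.mean(0); d=np.linalg.svd(P-m,full_matrices=False)[2][0]; d*=np.sign(d[1])
    q=(P-m)@d; print('ctr',m.round(1),'yaw',np.degrees(np.arctan2(d[1],d[0])).round(1),'ends',(m+d*q.min()).round(1),(m+d*q.max()).round(1))
cv2.imwrite('pics/w4.png',cv2.resize(im,(800,600)))
```

```text
[558.08137073  18.38217045 172.98197848] [-1.96610407e-04  7.48330548e-01  6.63325942e-01 -2.15252988e-04] 15.1027798847831 [-0.01  0.01  0.03]
wrist long_pin 0.81 [257. 190.] [562.5  57.1 190.3]
wrist long_pin_mid 0.68 [258. 138.] [565.8  80.  190.3]
top lock_hole 0.58 [184. 181.] [569.8 190.5  82. ]
top bar_hinge 0.82 [181. 218.] [461.7 200.2  82. ]
top long_pin_mid 0.59 [286. 200.] [499.6 -99.9 190.3]
ctr [561.8  55.5] yaw 83.3 ends [551.8 -29.5] [570.4 129. ]
```

View pics/w4.png

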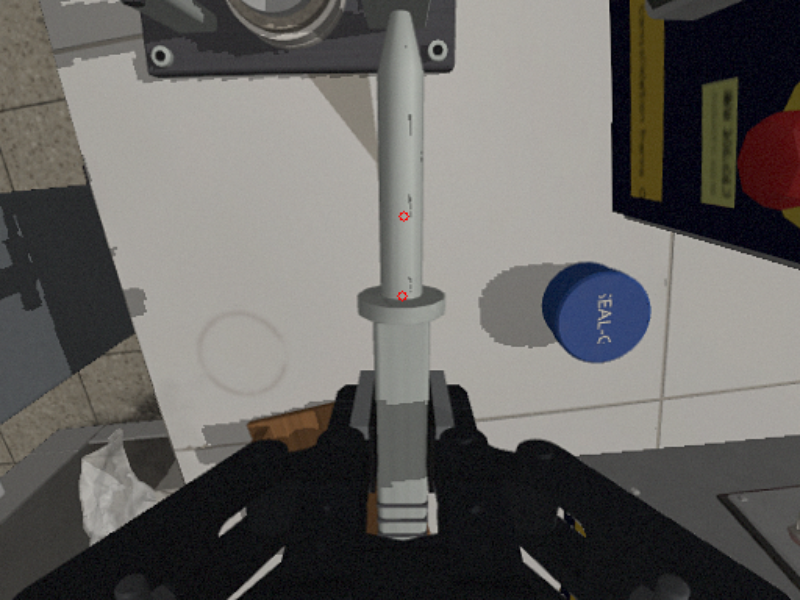

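The pin is held straight in the fingers (nose 400,15; collar 400,300). The near edge of the base plate and its bolts show at the top. I'll fit the frame pose from the plate corners and bolts.

Run:
```python
from h import *
c=cap('wrist')
print('now',[toz(c,np.array(p)*.64,12).round(1)[:2] for p in [(148,75),(455,72),(161,55),(437,50)]])
T=np.eye(4);T[:3,:3]=R.from_quat([.736,.676,0,0]).as_matrix();T[:3,3]=[480.6,208.06,341.33]
c1=dict(c);c1['view']=np.linalg.inv(T@np.array(c['hand_eye']))
print('w1',[toz(c1,np.array(p)*.64,12).round(1)[:2] for p in [(347,195),(531,203),(345,281),(358,205),(521,211),(357,272)]])
a,b=[toz(c,np.array(p)*.64,12)[:2] for p in [(148,75),(455,72)]]
x=(b-a)/np.linalg.norm(b-a);y=np.array([-x[1],x[0]]);print(np.linalg.norm(b-a),np.degrees(np.arctan2(x[1],x[0])),(a+b)/2+45*y,'lock',(a+b)/2+45*y+60*x)
```

```text
now [array([417.4, 163.4]), array([605.2, 140.6]), array([428.5, 173.2]), array([595.6, 154.1])]
w1 [array([428.4, 252.4]), array([614.6, 228.8]), array([415.4, 162.9]), array([438.4, 241.5]), array([604.2, 221.5]), array([429.4, 171.7])]
189.1684573018413 -6.906552305027059 [516.74852719 196.66871881] lock [576.31314299 189.45369666]
```

Emit:
servo_tool:
  rows: [0,-2,0,-50,0,0,-2,0,-95,0,0,-2,0,-108,0,0,-2,0,-108,0,0,1,25,-108,0,0,2,35,-108,0,0,2,35,-108,0]

```text
t: 11.48
tcp_pos: [561.8, 53.8, 67.0]
tool_rot: [0.001, 0.747, 0.665, 0.001]
wrist_force: [-0.7, -0.2, -1.6]
opening: 14.7
grip_force: 58.8
```

Run:
```python
from h import *
s0=sensors.sense();print(s0['tcp_pos'],s0['tool_rot'])
c=cap('wrist'); d=np.array([.12,.993])
im=c['frame'].copy(); L=np.array([576.5,189.3])
n=np.array([.993,-.12])
for k in (-22,-12,12,22):
  for w in(-17,17):
    p=L+k*d+w*n; q=proj(c,[[p[0],p[1],99]])[0]; cv2.circle(im,tuple(int(v) for v in q),2,(0,0,255),-1)
cv2.imwrite('pics/w5.png',cv2.resize(im,(800,600)))
s=cap('scene'); cv2.imwrite('pics/s5.png',cv2.resize(s['frame'][120:240,150:310],(800,600),interpolation=cv2.INTER_CUBIC))
```

```text
[561.80099749  53.82522532  67.04982005] [0.00118784 0.74713576 0.66466961 0.00102741]
```

View pics/w5.png

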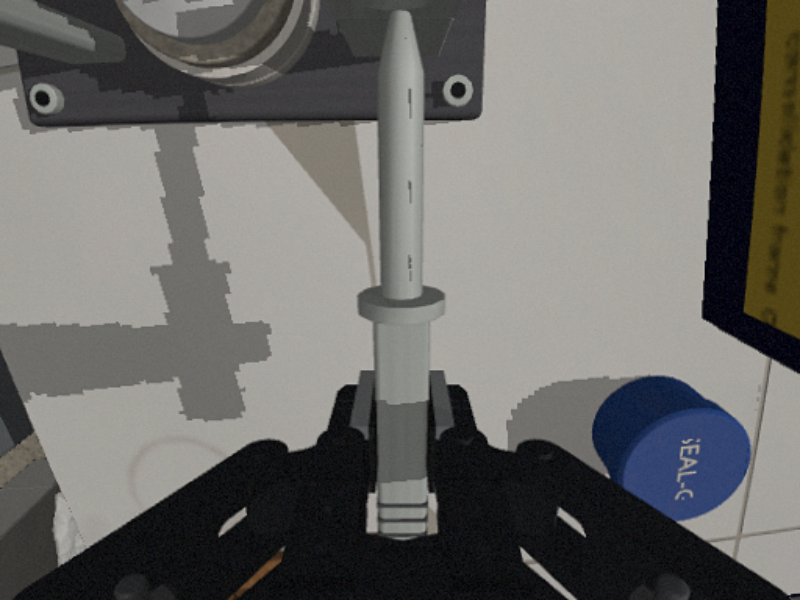

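View pics/s5.png

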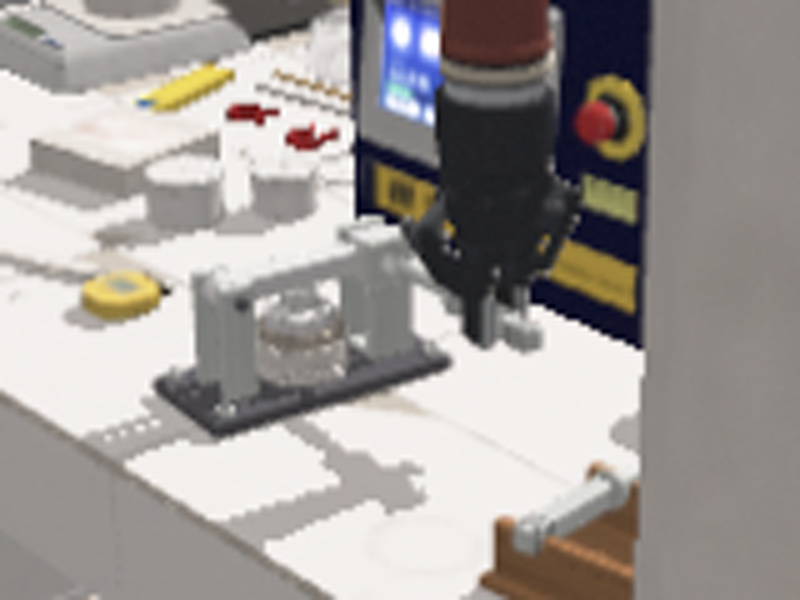

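The bar is closed, level in the fork. The pin's nose is in line, about 3 mm short of the ear. I'm inserting it.

Emit:
servo_tool:
  rows: [0,0,0,-2,0,0,1,8,-2,0,0,2,16,-2,0,0,2.5,22,-2,0,0,2.5,22,-2,0]

```text
t: 12.2
tcp_pos: [563.1, 76.4, 63.5]
tool_rot: [-0.0, 0.747, 0.664, 0.0]
wrist_force: [0.3, 0.7, 0.3]
opening: 15.0
grip_force: 59.1
```

Emit:
servo_tool:
  rows: [0,1,8,1,0,0,2,16,1,0,0,3,24,1,0,0,4,32,1,0,0,5,40,1,0,0,5,40,1,0]

```text
t: 12.95
tcp_pos: [568.0, 116.2, 64.3]
tool_rot: [-0.0, 0.747, 0.664, 0.0]
wrist_force: [-0.4, -0.4, -1.2]
opening: 15.2
grip_force: 58.9
```

Emit:
servo_tool:
  rows: [0,0.7,6,0,0,0,1.2,10,0,0,0,1.5,12,0,0,0,1.5,12,0,0]

```text
t: 13.45
tcp_pos: [569.4, 127.5, 64.3]
tool_rot: [-0.0, 0.748, 0.664, 0.0]
wrist_force: [0.1, 0.7, -1.7]
opening: 15.1
grip_force: 58.9
```

Still no contact, so I'm creeping forward until the collar meets the ear.

Emit:
servo_tool:
  rows: [0,0.2,2,0,0,0,0.4,3,0,0,0,0.4,3,0,0]

```text
t: 13.82
tcp_pos: [569.6, 129.1, 64.3]
tool_rot: [0.001, 0.748, 0.664, -0.001]
wrist_force: [-1.2, -5.5, -0.2]
opening: 14.9
grip_force: 58.9
```

Emit:
servo_tool:
  rows: [0,0.2,2,0,0,0,0.2,2,0,0]

```text
t: 14.08
tcp_pos: [569.5, 129.1, 64.2]
tool_rot: [0.002, 0.747, 0.665, -0.003]
wrist_force: [-2.4, -11.0, 0.4]
opening: 14.9
grip_force: 59.2
```

The collar is against the ear: the tool stopped at y 129.1 and the force is rising. I'll back off the push, release, and rise.

Emit:
servo_tool:
  rows: [0,-0.2,-3,0,0,0.4,-0.2,-3,0,0,0.8,-0.2,-3,0,0,0.8,-0.2,-3,0,0,0.8,-0.2,-3,0,0,0.8,0,-3,40,0,0.8,0,-3,90,0,0.8,-10,-40,150,0,0.8,-10,-80,200,0,0.8,-10,-80,200,0]

```text
t: 15.32
tcp_pos: [562.8, 50.7, 269.9]
tool_rot: [0.004, 0.748, 0.663, 0.003]
wrist_force: [-0.2, 0.9, -0.7]
opening: 68.3
grip_force: 0.0
```

Run:
```python
from h import *
s0=sensors.sense();print(s0['tcp_pos'],s0['wrist_force'])
c=cap('wrist')
for t,z in [('lock_hole',82),('long_pin',82),('long_pin_mid',82)]:
    for m in spotter.mark_of(t,'wrist')[:1]: print(t,round(m['score'],2),np.round(m['location']),toz(c,m['location'],z).round(1))
cv2.imwrite('pics/w6.png',cv2.resize(c['frame'],(800,600)))
```

```text
[562.75591881  50.68486382 269.94452879] [-0.19339085  0.85481529 -0.73563094]
lock_hole 0.96 [252.  34.] [576.2 192.3  82. ]
long_pin 0.7 [251.  62.] [572.1 166.2  82. ]
```

View pics/w6.png

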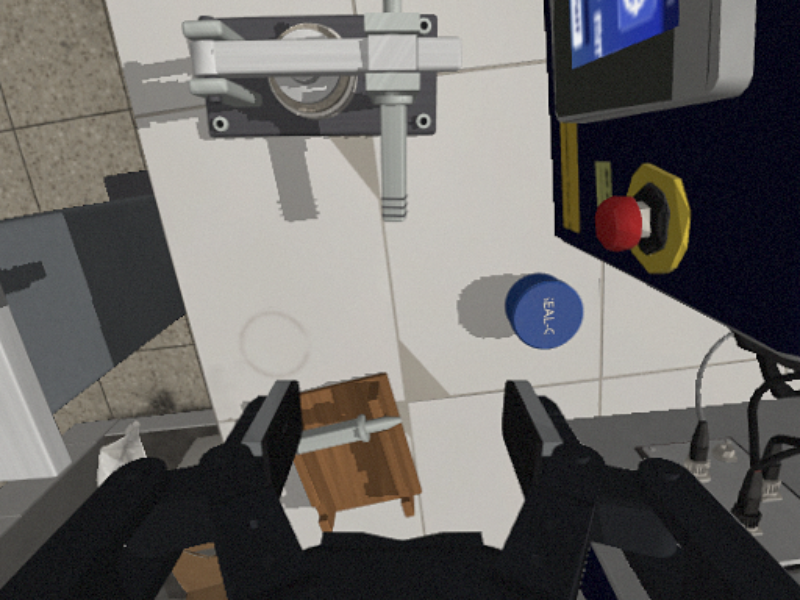

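The picture shows the bar level in the fork. The pin is through both ears, nose out beyond the far ear at (395,5), with its collar against the near ear (395,97). The short pin is still on the rack and the gripper is clear.

```bash
python3 -c "
from h import *
print(workorder.finish_job())"
```

```text
the job is handed in; nothing more can be done
None
```

The bar is closed and the long pin is through both ears with its collar against the ear; I released it and handed the job in at about 15 s, though no verdict came back.

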